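# Set a spindle shaft up for its run-out check with the sliding tailstock

### The job

Set the shaft with the brass sleeve up on the run-out bench: draw the tailstock back far enough to make room, lift the shaft off the sloping stand and lay it level in the bench's two V rests with its threaded end towards the tailstock, and let go of it. Then slide the tailstock up until its nose has pushed the shaft against the fixed stop, so that the shaft sits held between nose and stop with no end play, and let go. Do not drop the shaft, and leave the dark shaft and the other things round about where they are.

Things in the scene. Friction and masses are not known exactly. Their poses are not given: they have to be found in the camera images.
- runout_bench: Grey run-out bench, fixed. Origin on the table under the seat; y runs along the bed from the tailstock (-y) to the headstock and stop (+y), x across it away from the robot, z up. Bed 74 mm wide, y -180 to +118 mm, ways up to 110 mm high. Working axis: x = 0, parallel to y, 155 mm up. Headstock y 73 to 109 mm, 180 mm high; dial indicator above it up to 250 mm high, from y = 76 mm on.
- seat (a point): Point on the bench's working axis where the centre of the shaft lies when it is in the V rests and against the stop; axes as runout_bench. The two steel V rests (90 degree V, 14 mm wide along y, 46 mm across x, tops about level with the axis) stand 38 mm either side of it along y; between them the bed is 45 mm below it.
- stop_face (a point): Centre of the flat end (18 mm in diameter) of the fixed stop on the headstock, 60 mm from seat along +y. The plain end of the shaft bears on it.
- tailstock (a joint): Slide of the tailstock, m: 0 = right back, growing towards the stop (+y) up to 0.078. It starts too far forward for the shaft to fit in. Reads 0.045 when the nose bears on a shaft that bears on the stop; at 0.020 there is 25 mm to spare. Slides at about 4 N and stays where it is left; pushing the lying shaft along takes 5 to 10 N more.
- tailstock_knob (a point): Centre of the upright black round knob on top of the tailstock, 28 mm in diameter and 40 mm tall (184 to 224 mm above the table), by which the tailstock is pushed and pulled; it moves with it; axes as runout_bench. Below the knob the tailstock is 46 mm across, from y = -32 to +16 mm, up to 177 mm high.
- tailstock_nose (a point): Centre of the flat tip (14 mm in diameter) of the tailstock's steel nose, on the working axis, 36 mm ahead (+y) of the knob's axis. It bears on the threaded end of the shaft.
- brass_shaft: The shaft to be set up: bright steel with a brass sleeve, loose, about 0.7 kg; origin and axes as brass_shaft_center. On the stand it leans 30 degrees from level, threaded end low; its x is then level and its z points up square to the slope. Lying correctly in the bench's V rests its x, y and z are those of seat.
- brass_shaft_center (a point): Centre of the shaft to be set up, on its axis: 120 mm long, y along it from the threaded to the plain end. Brass sleeve 38 mm in diameter from y = -18 to +18 mm (take it there); bright journals 34 mm in diameter on both sides out to y = -45 and +48 mm, which lie in the V rests; plain end 30 mm, threaded end 26 mm in diameter.
- brass_shaft_thread_end (a point): Centre of the dark threaded end face of the brass-sleeved shaft, 60 mm from its centre; axes as brass_shaft_center.
- shaft_stand: Blue sloping stand, fixed; origin on the table, x up the slope, y across it, z up; base 122 x 148 mm. Two places: shaft centres at x = 0, y = +38 or -38 mm, 196 mm up; which one has the brass shaft varies. V rests 38 mm either side of each centre along the shaft, a foot plate at the low end, the deck 40 mm below the axis. Shafts' top ends are 239 mm above the table.
- dark_shaft_center (a point): Centre of the other shaft on the stand, of the same shape but dark all over with a black sleeve; to be left where it is. Axes as for the brass-sleeved one.
- grease_pot: Bystander: grease pot with a green lid, 63 mm across, 54 mm tall; origin at its underside. Also, not listed: a tall machine spindle wrapped in red stands fixed on the bench at x = 0.33, y = 0.06, 820 mm tall, up to 153 mm in diameter (red part, 286 to 622 mm up; 120 mm below). Keep arm and wrist clear of it; where it hems the arm in, lean the tool a little along or round the shaft, or along the bed at the knob.

How it is judged:
By the outcome, as a careful person would: the job done as asked, in the order asked, and still so for the second after the job is handed in, with the robot touching nothing.
It also fails if it takes over 66 s, if anything falls off the work surface, if the arm or the gripper's body presses on something with over 40 N, if the wrist force passes 120 N, or if a joint passes its speed limit or range.

### The arm

A 6-joint arm with a two-finger parallel gripper is mounted at the origin on the work surface; the furniture and walls round the work are solid. World frame = base frame: x ahead of the robot, y to its left, z up, the work surface at z = 0. Lengths are in mm, angles in rad, forces in N, time in s.
With the tool pointing down it reaches from about 325 to 900 mm from the base axis. Payload 6.1 kg.
Tool frame: the origin (TCP) lies on the centre line of the jaws, within the pads' length; the fingertips stand arm.tip_reach ahead of it and the grasp point (between the pads) is the TCP (arm.tip_reach is the distance from the TCP to the fingertips, in mm); z points along the fingers, y is the direction in which the jaws open and shut (so a half turn about z gives the same grasp; the last joint's range is limited). The gripper opens to 85 mm and grips with 20 to 120 N. Pads are 22 mm wide; open, the fingers measure 114 mm over their backs; the gripper's body (76 mm by 85 mm) begins 54 mm behind the grasp point. The pads swing forward as they close: fully open they stand 13 mm farther back than shut.
Start: joints at [-1.226, 0.22, 1.526, -0, 1.395, -0.126], TCP at [283.492, -556.999, 250.3] pointing down, gripper open.
Joint ranges: [-2.98, 2.98], [-0.91, 2.08], [0.09, 2.57], [-1.24, 4.39], [0.2, 2.65], [-2.68, 2.68]. Speed limits (rad/s): [2.57, 2.57, 3.01, 3.14, 3.14, 3.14].

### API

Orientations are given as a rotation vector (axis times angle).
In Python, from station import arm gives the robot as it stands.
- The arm moves only by the tool step_arm, never from a script. Its argument "increments" is a list of rows, each an object of numbers: "grip": the closure, from 0 (fully open) to 1 (shut); "dx", "dy", "dz": the shift along the tool's x, y, z in mm; "twist": the turn about the tool's z in rad. A call has 1 to 5 rows; each row shifts and turns the commanded pose from where the row before left it, along the tool's axes as they then stand; what a row does not reach is not made up. A row lasts 1/10 s, in which the tool goes at most 50 mm and 8.59 degrees, less where a joint would pass 70% of its speed; a pose out of reach is approached as far as the arm can. A call with a gripper value outside its range is refused whole. The fingers move at their own pace and stop on an object; "squeeze" is the grip in N (left out, the last holds). Time passes only in rows, so rows that do not move let the fingers close. It gives the time, the measured TCP pose, the force and the opening at its end, in the units of the state.
- arm.state(): the state, without advancing time (a new reading comes with each control period).
- arm.get_image(name): name is "scene" or "top" or "wrist"; returns the picture (400x640x3 uint8, blue, green, red); there is no depth.
- arm.camera_model(name): a dict with "fx", "fy", "cx", "cy" (pixels), "rvec" (rotation vector, rad) and "tvec" (3), from world to camera coordinates, as OpenCV has them; the wrist camera has in their place "tool_from_camera" (4x4, takes a point from camera to tool coordinates, whose origin is the TCP and whose axes are the flange's). Camera axes: x right, y down, z forward; pixel columns grow to the right and rows downward; lengths in mm; the calibration is good to about 2 mm. A picture is of the moment at which its call begins: read the wrist's pose just before it. camera_model takes no time and is no camera call.
- arm.job_done(): hands the job in, once; it reports no verdict.
The state is a dict: "t": time; "q": joint angles; "qd": joint speeds; "tau": joint torques, N m; "tool_pos": TCP position; "orientation": TCP orientation; "wrist_force": force on the tool from outside, world axes, zero at the start; "moment": the same for the moment, N m; "finger_gap": opening from 0.0 (shut) to 1.0 (fully open).
Only numpy, scipy, OpenCV 4.12 (cv2) and the standard library are available. Lean on these libraries where they do the work, as an engineer would, in place of code of your own. Each camera call takes 0.05 s, during which the arm holds its last target. There are 200 camera calls.

## Working session

There is one attempt and no reset: what is moved stays moved. The work goes in short steps, Python scripts to look and compute and a tool call to move; the robot and the scene stay as the last step left them, time stands still between calls to the robot, and variables do not carry over. Pictures are saved under pics/ and viewed, about 8 in all and at most 12, crops included, and the job is handed in when it is done.

Besides the shell and the picture viewer there is one more tool, called after "Emit:" by a JSON object that holds its "op" and its "data". step_arm: Moves the arm, as the interface text tells. Its arguments: {"type":"object","properties":{"increments":{"type":"array","items":{"type":"object","properties":{"grip":{"type":"number"},"dx":{"type":"number"},"dy":{"type":"number"},"dz":{"type":"number"},"twist":{"type":"number"}}}},"squeeze":{"type":"number"}},"required":["increments"]}

```bash
ls; mkdir -p pics; python3 - <<'E'
from station import arm
import cv2
print(arm.state()); print(arm.tip_reach)
for n in("scene","top"):
    cv2.imwrite(f"pics/{n}0.png",arm.get_image(n)); print(n,arm.camera_model(n))
print(arm.camera_model("wrist"))
E
```

```text
pics
{'t': 0.0, 'q': array([-1.22605659e+00,  2.21219128e-01,  1.52760928e+00, -6.28009999e-06,
        1.39471069e+00, -1.26087648e-01]), 'qd': array([ 2.65826259e-04, -1.04548366e-03, -6.10991101e-05,  1.05960603e-03,
        1.53041256e-03,  7.54282319e-04]), 'tau': array([-2.81619701e-03, -4.96915984e+01, -3.89391732e+01, -3.98316361e-04,
        1.12298128e-02,  6.67811705e-06]), 'tool_pos': array([ 283.32235985, -556.45399369,  249.20451672]), 'orientation': array([-3.05305981e+00, -7.32312232e-01,  3.43037478e-04]), 'wrist_force': array([-0.33624428, -0.49315894, -0.03185016]), 'moment': array([ 0.01910403,  0.02546228, -0.02463072]), 'finger_gap': 1.0013823704256974}
19.0
scene {'fx': 362.13675353137313, 'fy': 362.13675353137313, 'cx': 317.3501271405604, 'cy': 196.85268287447218, 'rvec': array([ 1.82927068, -0.83528022,  0.55584214]), 'tvec': array([-457.03107265,  186.5059911 ,  787.45881056])}
top {'fx': 496.80360529937724, 'fy': 496.80360529937724, 'cx': 318.3320659040705, 'cy': 200.17064393077794, 'rvec': array([ 2.17352971, -2.18064216,  0.14099503]), 'tvec': array([-287.9495401 ,  399.50563826, 1073.72464306])}
{'fx': 277.8555830613809, 'fy': 277.8555830613809, 'cx': 324.92622899929626, 'cy': 201.5570956368669, 'tool_from_camera': array([[-8.44141883e-05, -9.48878291e-01, -3.15642172e-01,
         8.12177267e+01],
       [ 9.99999836e-01, -2.59013096e-04,  5.11204598e-04,
         6.45603927e-01],
       [-5.66826402e-04, -3.15642077e-01,  9.48878157e-01,
        -1.23774163e+02],
       [ 0.00000000e+00,  0.00000000e+00,  0.00000000e+00,
         1.00000000e+00]])}
```

View pics/scene0.png

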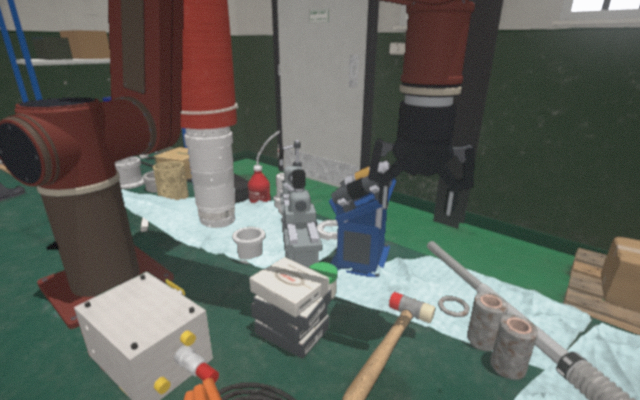

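View pics/top0.png

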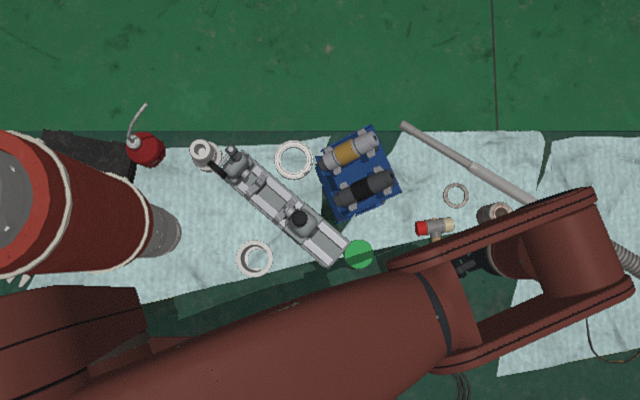

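The scene picture shows the bench near (300,220) and the blue stand near (362,235). In the top picture the bench runs from (235,160) to (335,255), the knob is at (300,217), the brass shaft at (348,152), the dark one at (365,188) and the grease pot at (358,255).

```bash
python3 - <<'E'
import cv2
i=cv2.imread("pics/top0.png")[118:278,185:410]
cv2.imwrite("pics/topc.png",cv2.resize(i,None,fx=3.5,fy=3.5,interpolation=cv2.INTER_CUBIC))
E
cat > h.py <<'E'
import numpy as np, cv2
from station import arm
from scipy.spatial.transform import Rotation as R
def ray(n,uv):
    m=arm.camera_model(n); Rm=R.from_rotvec(m["rvec"]).as_matrix(); t=np.array(m["tvec"])
    d=Rm.T@np.array([(uv[0]-m["cx"])/m["fx"],(uv[1]-m["cy"])/m["fy"],1.]); return -Rm.T@t,d
def at_z(n,uv,z):
    o,d=ray(n,uv); return o+d*(z-o[2])/d[2]
def proj(n,P):
    m=arm.camera_model(n); K=np.array([[m["fx"],0,m["cx"]],[0,m["fy"],m["cy"]],[0,0,1]])
    return cv2.projectPoints(np.array(P,float).reshape(-1,3),np.array(m["rvec"]),np.array(m["tvec"]),K,None)[0].reshape(-1,2)
def wrist_pose(s=None):
    s=s or arm.state(); T=np.eye(4); T[:3,:3]=R.from_rotvec(s["orientation"]).as_matrix(); T[:3,3]=s["tool_pos"]
    return T@arm.camera_model("wrist")["tool_from_camera"]
def wray(uv,Tc):
    m=arm.camera_model("wrist"); d=np.array([(uv[0]-m["cx"])/m["fx"],(uv[1]-m["cy"])/m["fy"],1.])
    return Tc[:3,3],Tc[:3,:3]@d
def wproj(P,Tc):
    m=arm.camera_model("wrist"); p=(np.linalg.inv(Tc)@np.c_[np.array(P,float).reshape(-1,3),np.ones(np.size(P)//3)].T)[:3]
    return np.c_[m["fx"]*p[0]/p[2]+m["cx"],m["fy"]*p[1]/p[2]+m["cy"]]
E
python3 - <<'E'
from h import *
for nm,uv,z in (("knob",(300,217),224),("brass",(348,152),205),("dark",(365,188),205),("pot",(358,254),54),("spindle stop",(238,160),180)):
    print(nm,at_z("top",uv,z).round(1))
E
```

```text
knob [ 346.8 -251.6  224. ]
brass [ 469.6 -340.9  205. ]
dark [ 401.7 -371.8  205. ]
pot [ 279.9 -372.6   54. ]
spindle stop [ 459.2 -132.9  180. ]
```

View pics/topc.png

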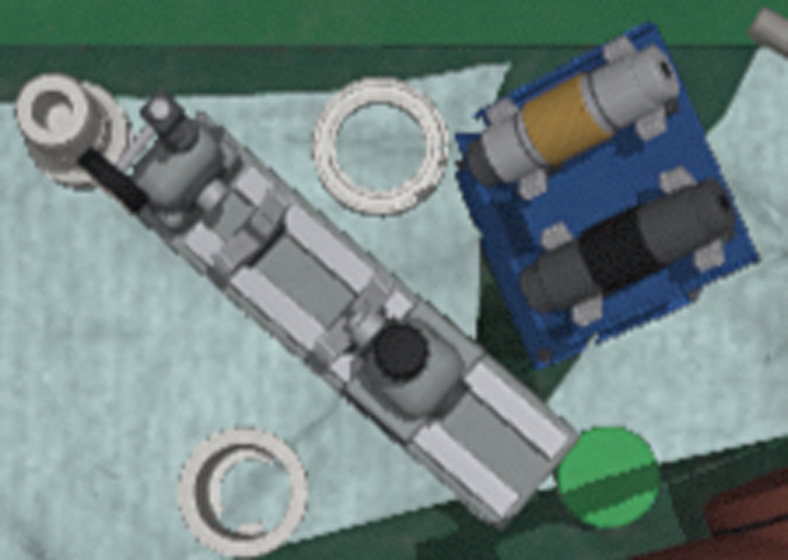

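The enlarged crop shows the brass shaft with its threaded end at crop (480,160) and plain end at (662,68), the knob at (400,350), the V rests at (250,232) and (355,322), and bed end corners at (503,527) and (580,437).

```bash
cat >> h.py <<'E'
def frame(p,P):
    c,s=np.cos(p[2]),np.sin(p[2]); P=np.array(P,float)
    return np.c_[p[0]+c*P[:,0]-s*P[:,1],p[1]+s*P[:,0]+c*P[:,1],P[:,2]]
E
python3 - <<'E'
from h import *
from scipy.optimize import least_squares
f=lambda uv:np.array(uv)/3.5+[185,118]
B=[[37,-180,110],[-37,-180,110],[23,-38,155],[-23,-38,155],[23,38,155],[-23,38,155],[37,118,110]]
ub=f([[580,437],[503,527],[378,290],[328,355],[277,203],[222,265],[205,112]])
r=least_squares(lambda p:(proj("top",frame(p,B))-ub).ravel(),[400,-195,-0.76],x_scale=[10,10,.1],loss="soft_l1")
b=r.x; print("bench",b,r.fun.reshape(-1,2).round(1).tolist())
k=at_z("top",f([400,350]),224); print("knob in bench",frame([0,0,-b[2]],[k-[b[0],b[1],0]]))
S=[[0,38,196],[0,-38,196],[52,38,226],[52,-38,226]]
us=f([[570,120],[617,247],[664,68],[720,203]])
r=least_squares(lambda p:(proj("top",frame(p,S))-us).ravel(),[430,-356,-1.1],x_scale=[10,10,.1])
s=r.x; print("stand",s,r.fun.reshape(-1,2).round(1).tolist())
print("brass",frame(s,[S[0]]))
i=cv2.imread("pics/top0.png");j=cv2.imread("pics/scene0.png")
B2=B+[[0,-60,155],[0,60,155],[-37,118,110],[-37,73,180],[37,73,180],[-37,109,180]]
S2=S+[[61,74,0],[61,-74,0],[-61,74,0],[-61,-74,0],[-52,38,166],[-52,-38,166]]
a=[]
for n,im,(x0,y0,x1,y1) in(("top",i,(185,118,410,278)),("scene",j,(240,120,420,300))):
    c=cv2.resize(im[y0:y1,x0:x1],None,fx=3.3,fy=3.3,interpolation=cv2.INTER_CUBIC)
    for P,col in((frame(b,B2),(0,0,255)),(frame(s,S2),(0,255,255)),([k],(255,0,255))):
        for q in proj(n,P): cv2.circle(c,tuple(int(v) for v in (q-[x0,y0])*3.3),3,col,-1)
    cv2.imwrite(f"pics/ov_{n}.png",c)
E
```

```text
bench [ 390.38141311 -194.42218307   -0.70408376] [[1.6, 0.2], [0.1, 2.8], [0.7, 0.0], [-0.5, -0.5], [-0.2, -0.1], [0.1, 0.0], [-2.8, -0.8]]
knob in bench [[  1.58056294 -71.94661803 224.        ]]
stand [ 437.16525592 -353.81828555   -1.20196408] [[-0.7, -0.9], [0.9, 0.1], [0.1, 0.6], [-0.3, 0.2]]
brass [[ 472.6097175  -340.11828032  196.        ]]
```

View pics/ov_scene.png

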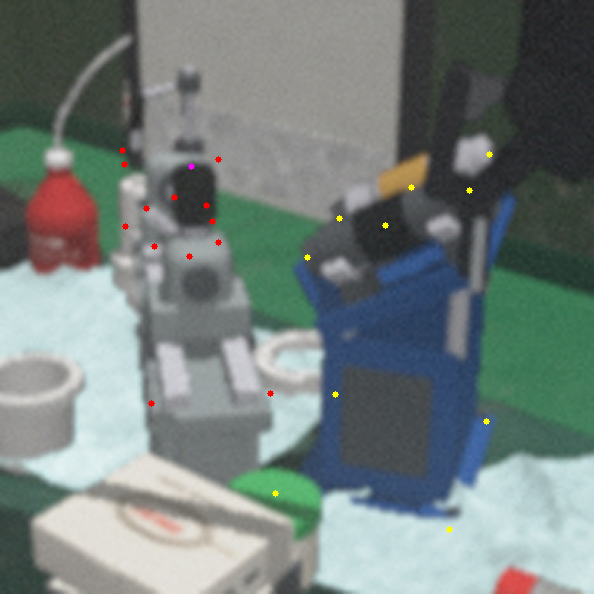

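View pics/ov_top.png

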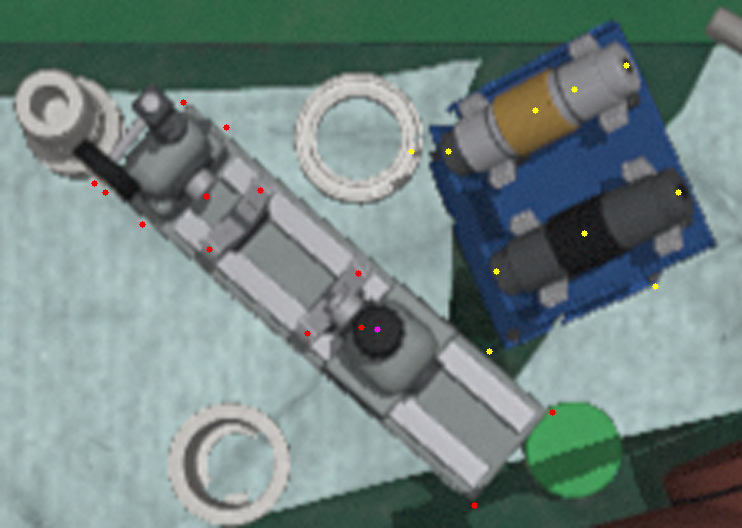

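The overlays show the stand points sit well on the shafts. The bench yaw is slightly off: the far corner dots miss by about 3 px. I'll refine it from the way edges at known height.

```bash
python3 - <<'E'
from h import *
f=lambda uv:np.array(uv)/3.5+[185,118]
for z in (110,100):
  for a,b in (((572,440),(235,172)),((503,517),(190,232)),((580,437),(203,112)),((503,527),(150,205))):
    A=at_z("top",f(a),z);B=at_z("top",f(b),z);d=B-A; print(z,A[:2].round(1),B[:2].round(1),np.degrees(np.arctan2(-d[0],d[1])).round(2),np.linalg.norm(d).round(1))
k=at_z("top",f([400,350]),224);st=at_z("top",f([212,195]),155);ih=at_z("top",f([188,165]),180)
print(k,st,ih,[np.degrees(np.arctan2(-(q-k)[0],(q-k)[1])) for q in(st,ih)])
s=arm.state();print(R.from_rotvec(s["orientation"]).as_matrix().round(3))
E
```

```text
110 [ 300.8 -347.8] [ 457.7 -152.1] -38.73 250.8
110 [ 256.8 -307.6] [ 422.3 -126.3] -42.39 245.4
110 [ 302.5 -352.4] [ 493.3 -133.1] -41.03 290.8
110 [ 251.2 -307.5] [ 438.2 -102.9] -42.43 277.2
100 [ 300.9 -348.6] [ 459.4 -151. ] -38.73 253.3
100 [ 256.6 -308. ] [ 423.7 -125. ] -42.39 247.8
100 [ 302.7 -353.3] [ 495.4 -131.8] -41.03 293.6
100 [ 250.9 -308. ] [ 439.8 -101.3] -42.43 280.0
[ 345.01250911 -250.28340912  224.        ] [ 436.80234586 -144.47986212  155.        ] [ 449.28070677 -134.39832874  180.        ] [np.float64(-40.94326355398459), np.float64(-41.97946073225181)]
[[ 0.891  0.454 -0.001]
 [ 0.454 -0.891  0.002]
 [ 0.    -0.002 -1.   ]]
```

Emit:
{"op": "step_arm", "data": {"increments": [{"dz": -45, "twist": -0.128}, {"dz": -35, "twist": -0.128}, {"twist": -0.128}]}}

```text
invalid input at $.increments[0]: expected keys grip, dx, dy, dz, twist
```

```bash
cat >> h.py <<'E'
def plan(target,head,ref=None):
    """remaining shift in the tool axes and twist to reach target (mm) with tool x at heading head (deg)"""
    s=arm.state(); Rm=R.from_rotvec(s["orientation"]).as_matrix()
    h=np.degrees(np.arctan2(Rm[1,0],Rm[0,0]))
    print("t",round(s["t"],2),"pos",s["tool_pos"].round(1),"head",h.round(2),"gap",round(s["finger_gap"],3),"F",s["wrist_force"].round(1),"q",s["q"].round(2))
    tw=-np.radians((head-h+180)%360-180)
    d=np.array(target)-s["tool_pos"]
    print("  shift now",(Rm.T@d).round(1),"twist",tw.round(3)," shift after twist",((Rm@R.from_rotvec([0,0,tw]).as_matrix()).T@d).round(1))
E
python3 -c "
from h import *
plan([370,-220,330],49)"
```

```text
t 0.1 pos [ 283.3 -556.5  249.3] head 26.98 gap 0.999 F [-1.2 -0.2 -0.3] q [-1.23  0.22  1.53 -0.    1.39 -0.13]
  shift now [ 229.9 -260.7  -80.2] twist -0.384  shift after twist [ 310.9 -155.5  -80.2]
```

Emit:
{"op": "step_arm", "data": {"increments": [{"grip": 0, "dx": 0, "dy": 0, "dz": -45, "twist": -0.128}, {"grip": 0, "dx": 0, "dy": 0, "dz": -35, "twist": -0.128}, {"grip": 0, "dx": 0, "dy": 0, "dz": 0, "twist": -0.128}, {"grip": 0, "dx": 44, "dy": -22, "dz": 0, "twist": 0}, {"grip": 0, "dx": 44, "dy": -22, "dz": 0, "twist": 0}]}}

```text
t: 0.6
tool_pos: [307.7, -461.1, 329.0]
orientation: [-2.858, -1.298, -0.0]
wrist_force: [0.3, 0.4, 0.5]
finger_gap: 1.001
```

Emit:
{"op": "step_arm", "data": {"increments": [{"grip": 0, "dx": 44, "dy": -22, "dz": 0, "twist": 0}, {"grip": 0, "dx": 44, "dy": -22, "dz": 0, "twist": 0}, {"grip": 0, "dx": 44, "dy": -22, "dz": 0, "twist": 0}, {"grip": 0, "dx": 44, "dy": -22, "dz": 0, "twist": 0}, {"grip": 0, "dx": 44, "dy": -22, "dz": 0, "twist": 0}]}}

```text
t: 1.1
tool_pos: [369.3, -221.6, 329.9]
orientation: [-2.859, -1.301, -0.0]
wrist_force: [0.4, 0.6, 0.8]
finger_gap: 0.998
```

Emit:
{"op": "step_arm", "data": {"increments": [{"grip": 0, "dx": 0, "dy": 0, "dz": 0, "twist": 0}, {"grip": 0, "dx": 0, "dy": 0, "dz": 0, "twist": 0}, {"grip": 0, "dx": 0, "dy": 0, "dz": 0, "twist": 0}]}}

```text
t: 1.4
tool_pos: [369.3, -224.3, 330.1]
orientation: [2.859, 1.301, -0.001]
wrist_force: [0.3, -0.1, 0.3]
finger_gap: 1.003
```

```bash
python3 -c "
from h import *
plan([370,-220,330],49)
s=arm.state(); np.savez('w1.npz',T=wrist_pose(s)); im=arm.get_image('wrist'); cv2.imwrite('pics/w1.png',im)
cv2.imwrite('pics/w1b.png',cv2.resize(im,(800,500),interpolation=cv2.INTER_CUBIC))
cv2.imwrite('pics/top1.png',arm.get_image('top'))"
```

```text
t 1.4 pos [ 369.3 -224.3  330.1] head 48.95 gap 1.003 F [ 0.3 -0.1  0.3] q [-0.73 -0.3   1.88 -0.    1.56 -0.01]
  shift now [ 3.7 -2.3  0.1] twist -0.001  shift after twist [ 3.7 -2.3  0.1]
```

View pics/w1b.png

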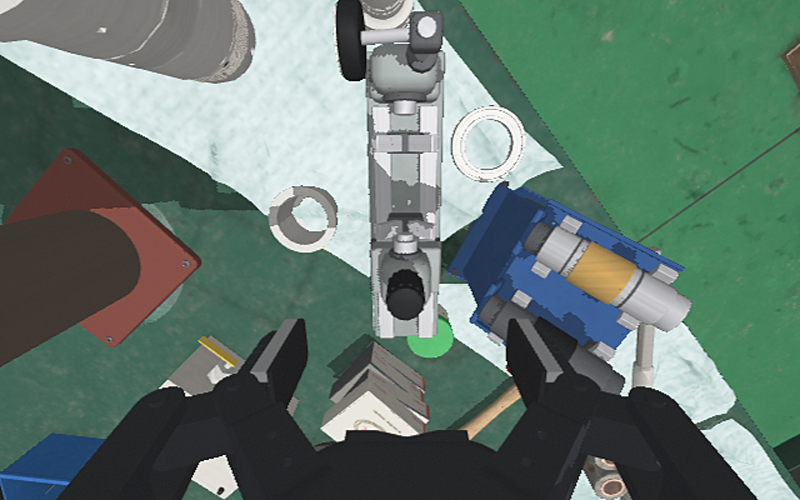

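The wrist picture shows the bench upright along column 405, with the knob at (406,298), the stop at (405,108), a rest at (405,143) and the nose at (404,240). The brass shaft runs from (537,237) at the thread to (675,310) at the plain end. I'll enlarge it to measure.

```bash
python3 - <<'E'
import cv2,numpy as np
im=cv2.imread("pics/w1.png")
a=cv2.resize(cv2.rotate(im[20:280,285:360],cv2.ROTATE_90_CLOCKWISE),(780,225),interpolation=cv2.INTER_CUBIC)
b=cv2.resize(im[160:285,360:560],(560,350),interpolation=cv2.INTER_CUBIC)
c=np.zeros((580,780,3),np.uint8);c[:225]=a;c[230:580,:560]=b
cv2.imwrite("pics/w1c.png",c)
E
```

```text
(no output)
```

View pics/w1c.png

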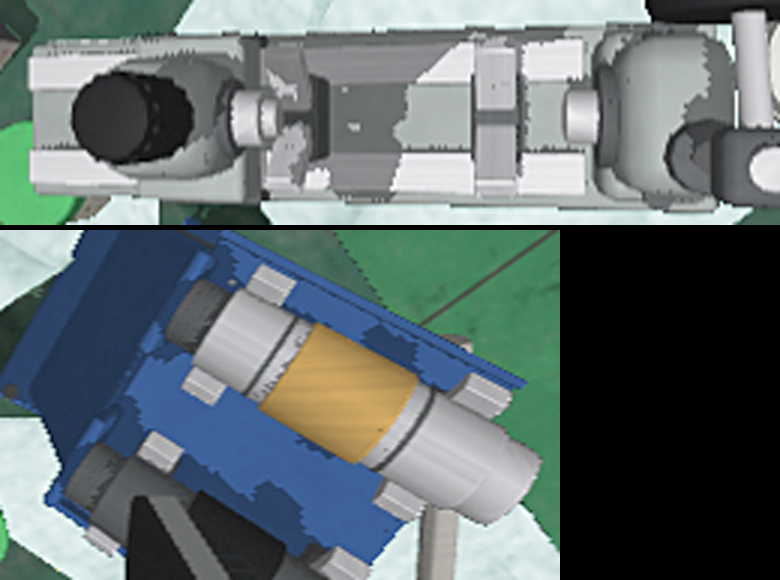

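The enlarged crop gives: knob top (110,118), nose tip (279,117), the +38 rest slit with its centre near X 495, and the stop rim at X 567, all at Y≈117. The brass sleeve corners are at (314,322), (417,378), (357,462) and (260,408).

```bash
python3 - <<'E'
from h import *
from scipy.optimize import least_squares
T=np.load('w1.npz')['T']; print("cam",T[:3,3])
pa=lambda X,Y:(285+Y/3-.3,279.7-X/3); pb=lambda X,Y:(360+X/2.8-.3,160+(Y-230)/2.8-.3)
def az(uv,z):
    o,d=wray(uv,T); return o+d*(z-o[2])/d[2]
k=az(pa(110,118),224);n=az(pa(279,117),162);st=az(pa(567,117),164)
v=az(pa(475,117),155);e=az(pa(30,114),110)
for nm,q in(("knob",k),("nose",n),("stop",st),("rest left edge",v),("bed end",e)):print(nm,q.round(1))
for a,c in((k,st),(k,v),(e,st),(n,st)):
    d=c-a;print("heading",np.degrees(np.arctan2(d[1],d[0])).round(2),"len",np.hypot(*d[:2]).round(1))
B=az(pb(337,392),196);print("brass",B)
ctr=lambda p:np.array(p)
C=[pb(314,322),pb(417,378),pb(357,462),pb(260,408)]
lo=(ctr(C[0])+C[3])/2;hi=(ctr(C[1])+C[2])/2
L=az(lo,196-9);H=az(hi,196+9);d=H-L;print(L,H,"shaft heading",np.degrees(np.arctan2(d[1],d[0])),np.hypot(*d[:2]),"mid",(L+H)/2)
E
```

```text
cam [ 422.95807065 -163.60045496  453.8771551 ]
knob [ 345.7 -251.2  224. ]
nose [ 369.3 -223.3  162. ]
stop [ 433.2 -150.3  164. ]
rest left edge [ 414.1 -172.1  155. ]
bed end [ 278.3 -325.   110. ]
heading 49.09 len 133.5
heading 49.17 len 104.6
heading 48.46 len 233.5
heading 48.86 len 97.1
brass [ 472.20722399 -342.88216244  196.        ]
[ 465.72162841 -327.96201001  187.        ] [ 478.13019257 -357.18143974  205.        ] shaft heading -66.99060964641743 31.745039585038086 mid [ 471.92591049 -342.57172487  196.        ]
```

Emit:
{"op": "step_arm", "data": {"increments": [{"grip": 0, "dx": -36, "dy": 0, "dz": 0, "twist": 0}, {"grip": 0, "dx": 0, "dy": 0, "dz": 45, "twist": 0}, {"grip": 0, "dx": 0, "dy": 0, "dz": 45, "twist": 0}, {"grip": 0, "dx": 0, "dy": 0, "dz": 20, "twist": 0}, {"grip": 0, "dx": 0, "dy": 0, "dz": 0, "twist": 0}]}}

```text
t: 2.0
tool_pos: [343.5, -250.1, 216.4]
orientation: [-2.854, -1.295, 0.004]
wrist_force: [0.1, -0.1, 0.3]
finger_gap: 1.001
```

```bash
python3 -c "
from h import *
plan([345.7,-251.2,207],49)"
```

```text
t 2.0 pos [ 343.5 -250.1  216.4] head 48.82 gap 1.001 F [ 0.1 -0.1  0.3] q [-0.82 -0.25  2.05 -0.    1.34 -0.1 ]
  shift now [0.6 2.5 9.4] twist -0.003  shift after twist [0.6 2.5 9.4]
```

Emit:
{"op": "step_arm", "data": {"increments": [{"grip": 0, "dx": 0, "dy": 2.5, "dz": 9, "twist": 0}, {"grip": 0.4, "dx": 0, "dy": 0, "dz": 0, "twist": 0}, {"grip": 1, "dx": 0, "dy": 0, "dz": 0, "twist": 0}, {"grip": 1, "dx": 0, "dy": 0, "dz": 0, "twist": 0}, {"grip": 1, "dx": 0, "dy": 0, "dz": 0, "twist": 0}], "squeeze": 40}}

```text
t: 2.5
tool_pos: [345.8, -250.6, 212.0]
orientation: [-2.853, -1.3, 0.005]
wrist_force: [-27.1, 21.0, 23.2]
finger_gap: 0.33
```

Emit:
{"op": "step_arm", "data": {"increments": [{"grip": 1, "dx": 0, "dy": 0, "dz": 0, "twist": 0}, {"grip": 1, "dx": 0, "dy": 0, "dz": 0, "twist": 0}, {"grip": 1, "dx": -4, "dy": 0, "dz": 0, "twist": 0}, {"grip": 1, "dx": -6, "dy": 0, "dz": 0, "twist": 0}, {"grip": 1, "dx": 0, "dy": 0, "dz": 0, "twist": 0}]}}

```text
t: 3.0
tool_pos: [339.2, -257.6, 212.0]
orientation: [-2.852, -1.3, 0.004]
wrist_force: [-12.8, 12.6, 13.8]
finger_gap: 0.315
```

```bash
python3 -c "
from h import *
plan([345.7,-251.2,207],49)"
```

```text
t 3.0 pos [ 339.2 -257.6  212. ] head 49.01 gap 0.315 F [-12.8  12.6  13.8] q [-0.84 -0.24  2.06 -0.    1.33 -0.12]
  shift now [9.1 0.8 5. ] twist 0.0  shift after twist [9.1 0.8 5. ]
```

Emit:
{"op": "step_arm", "data": {"increments": [{"grip": 1, "dx": -8, "dy": -1.5, "dz": -3, "twist": 0}, {"grip": 1, "dx": -10, "dy": 0, "dz": 0, "twist": 0}, {"grip": 1, "dx": -10, "dy": 0, "dz": 0, "twist": 0}, {"grip": 1, "dx": -10, "dy": 0, "dz": 0, "twist": 0}, {"grip": 1, "dx": -9, "dy": 0, "dz": 0, "twist": 0}]}}

```text
t: 3.5
tool_pos: [308.8, -292.4, 212.2]
orientation: [-2.854, -1.301, -0.002]
wrist_force: [4.7, 3.4, -11.0]
finger_gap: 0.315
```

Emit:
{"op": "step_arm", "data": {"increments": [{"grip": 1, "dx": 0, "dy": 0, "dz": 0, "twist": 0}, {"grip": 1, "dx": 0, "dy": 0, "dz": 0, "twist": 0}]}}

```text
t: 3.7
tool_pos: [308.0, -293.4, 212.2]
orientation: [-2.856, -1.3, 0.003]
wrist_force: [-2.0, -1.9, -17.6]
finger_gap: 0.316
```

```bash
python3 -c "
from h import *
plan([345.7,-251.2,207],49)"
```

```text
t 3.7 pos [ 308.  -293.4  212.2] head 48.96 gap 0.316 F [ -2.   -1.9 -17.6] q [-0.95 -0.24  2.06 -0.    1.33 -0.23]
  shift now [56.6  0.8  5.2] twist -0.001  shift after twist [56.6  0.8  5.2]
```

Emit:
{"op": "step_arm", "data": {"increments": [{"grip": 0, "dx": 0, "dy": 0, "dz": 0, "twist": 0}, {"grip": 0, "dx": 0, "dy": 0, "dz": 0, "twist": 0}, {"grip": 0, "dx": 0, "dy": 0, "dz": 0, "twist": 0}, {"grip": 0, "dx": 0, "dy": 0, "dz": -45, "twist": 0}, {"grip": 0, "dx": 0, "dy": 0, "dz": -45, "twist": 0}]}}

```text
t: 4.2
tool_pos: [309.0, -293.9, 305.5]
orientation: [-2.858, -1.302, 0.0]
wrist_force: [1.1, -0.9, 0.3]
finger_gap: 1.001
```

Emit:
{"op": "step_arm", "data": {"increments": [{"grip": 0.3, "dx": 18, "dy": 39, "dz": 0, "twist": 0}, {"grip": 0.3, "dx": 18, "dy": 39, "dz": 0, "twist": 0}, {"grip": 0.3, "dx": 18, "dy": 39, "dz": 0, "twist": 0}, {"grip": 0.3, "dx": 18, "dy": 39, "dz": 0, "twist": 0}, {"grip": 0.3, "dx": 0, "dy": 0, "dz": 0, "twist": 0.147}]}}

```text
t: 4.7
tool_pos: [478.1, -343.1, 303.0]
orientation: [-2.946, -1.089, -0.001]
wrist_force: [-1.5, 0.6, -0.4]
finger_gap: 0.699
```

Emit:
{"op": "step_arm", "data": {"increments": [{"grip": 0.3, "dx": 0, "dy": 0, "dz": 0, "twist": 0.147}, {"grip": 0.3, "dx": 0, "dy": 0, "dz": 0, "twist": 0.147}, {"grip": 0.3, "dx": 0, "dy": 0, "dz": 0, "twist": 0.147}, {"grip": 0.3, "dx": 0, "dy": 0, "dz": 0, "twist": 0.147}, {"grip": 0.3, "dx": 0, "dy": 0, "dz": 0, "twist": 0.147}]}}

```text
t: 5.2
tool_pos: [474.8, -342.7, 305.7]
orientation: [3.14, -0.052, 0.003]
wrist_force: [0.6, -0.4, 0.2]
finger_gap: 0.699
```

Emit:
{"op": "step_arm", "data": {"increments": [{"grip": 0.3, "dx": 0, "dy": 0, "dz": 0, "twist": 0.147}, {"grip": 0.3, "dx": 0, "dy": 0, "dz": 0, "twist": 0.147}, {"grip": 0.3, "dx": 0, "dy": 0, "dz": 0, "twist": 0.147}, {"grip": 0.3, "dx": 0, "dy": 0, "dz": 0, "twist": 0.147}, {"grip": 0.3, "dx": 0, "dy": 0, "dz": 0, "twist": 0.147}]}}

```text
t: 5.7
tool_pos: [474.8, -342.7, 305.8]
orientation: [2.912, -1.177, 0.004]
wrist_force: [1.0, -0.0, -0.4]
finger_gap: 0.699
```

Emit:
{"op": "step_arm", "data": {"increments": [{"grip": 0.3, "dx": 0, "dy": 0, "dz": 0, "twist": 0.147}, {"grip": 0.3, "dx": 0, "dy": 0, "dz": 0, "twist": 0.147}, {"grip": 0.3, "dx": 0, "dy": 0, "dz": 0, "twist": 0.13}, {"grip": 0.3, "dx": 0, "dy": 0, "dz": 0, "twist": 0}, {"grip": 0.3, "dx": 0, "dy": 0, "dz": 0, "twist": 0}]}}

```text
t: 6.2
tool_pos: [474.5, -342.6, 305.2]
orientation: [2.608, -1.751, 0.002]
wrist_force: [-0.0, 0.2, 0.3]
finger_gap: 0.695
```

```bash
python3 -c "
from h import *
plan([472.2,-341.8,199],-68)
s=arm.state(); np.savez('w2.npz',T=wrist_pose(s)); im=arm.get_image('wrist'); cv2.imwrite('pics/w2.png',im)
cv2.imwrite('pics/w2b.png',cv2.resize(im,(800,500),interpolation=cv2.INTER_CUBIC))"
```

```text
t 6.2 pos [ 474.5 -342.6  305.2] head -67.75 gap 0.695 F [-0.   0.2  0.3] q [-0.76  0.09  1.57  0.    1.48  1.99]
  shift now [ -1.8   1.9 106.2] twist 0.004  shift after twist [ -1.8   1.9 106.2]
```

View pics/w2b.png

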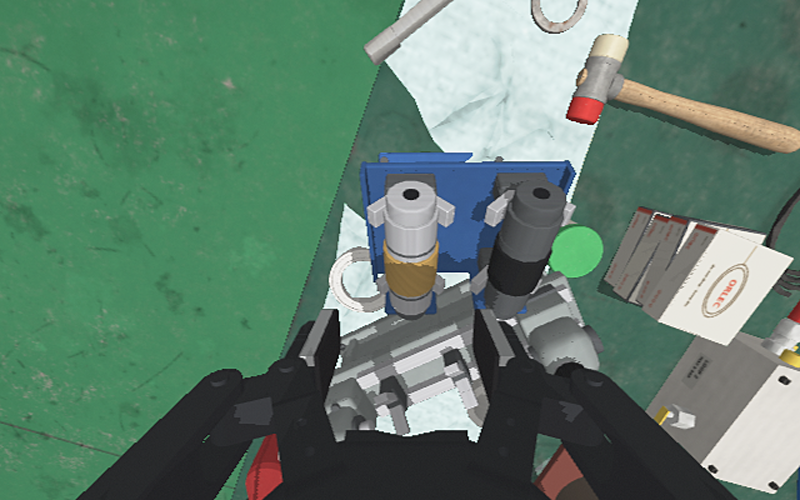

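The wrist picture shows the brass shaft centred on column 411, from its plain end hole at (411,194) past the sleeve at (411,267). It lies upright in the picture, so the heading is right, and the dark shaft stands clear to the right.

```bash
python3 - <<'E'
from h import *
T=np.load('w2.npz')['T']
def az(uv,z):
    o,d=wray((uv[0]/1.25,uv[1]/1.25),T); return o+d*(z-o[2])/d[2]
a=az((411,194),226);b=az((411,270),196);d=a-b
print(a,b,np.degrees(np.arctan2(d[1],d[0])),np.hypot(*d[:2]))
E
```

```text
[ 491.07816538 -389.99278111  226.        ] [ 468.07857019 -335.4190349   196.        ] -67.14746437625094 59.222252188137595
```

Emit:
{"op": "step_arm", "data": {"increments": [{"grip": 0.3, "dx": -2, "dy": 2.5, "dz": 40, "twist": 0}, {"grip": 0.3, "dx": 0, "dy": 0, "dz": 40, "twist": 0}, {"grip": 0.3, "dx": 0, "dy": 0, "dz": 15, "twist": 0}, {"grip": 0.3, "dx": 0, "dy": 0, "dz": 0, "twist": 0}]}}

```text
t: 6.65
tool_pos: [469.9, -340.4, 206.6]
orientation: [-2.605, 1.754, 0.008]
wrist_force: [-0.8, 1.0, 1.0]
finger_gap: 0.697
```

```bash
python3 -c "
from h import *
plan([471.5,-342,199],-67.7)"
```

```text
t 6.65 pos [ 469.9 -340.4  206.6] head -67.89 gap 0.697 F [-0.8  1.   1. ] q [-0.76  0.15  1.69 -0.    1.31  1.99]
  shift now [ 2.2 -0.9  7.6] twist -0.003  shift after twist [ 2.2 -0.9  7.6]
```

Emit:
{"op": "step_arm", "data": {"increments": [{"grip": 0.3, "dx": 2, "dy": -1, "dz": 7, "twist": 0}, {"grip": 0.45, "dx": 0, "dy": 0, "dz": 0, "twist": 0}, {"grip": 0.8, "dx": 0, "dy": 0, "dz": 0, "twist": 0}, {"grip": 0.8, "dx": 0, "dy": 0, "dz": 0, "twist": 0}, {"grip": 0.8, "dx": 0, "dy": 0, "dz": 0, "twist": 0}], "squeeze": 70}}

```text
t: 7.15
tool_pos: [472.3, -344.3, 204.7]
orientation: [2.603, -1.754, 0.002]
wrist_force: [-5.4, 0.6, 4.4]
finger_gap: 0.419
```

```bash
python3 -c "
from h import *
plan([471.5,-342,199],-67.7)"
```

```text
t 7.15 pos [ 472.3 -344.3  204.7] head -67.95 gap 0.419 F [-5.4  0.6  4.4] q [-0.76  0.16  1.68 -0.    1.3   1.99]
  shift now [-2.5 -0.2  5.7] twist -0.004  shift after twist [-2.5 -0.2  5.7]
```

Emit:
{"op": "step_arm", "data": {"increments": [{"grip": 0.8, "dx": 0, "dy": 0, "dz": -10, "twist": 0}, {"grip": 0.8, "dx": 0, "dy": 0, "dz": -25, "twist": 0}, {"grip": 0.8, "dx": 0, "dy": 0, "dz": -35, "twist": 0}, {"grip": 0.8, "dx": 0, "dy": 0, "dz": -35, "twist": 0}, {"grip": 0.8, "dx": 0, "dy": 0, "dz": -20, "twist": 0}]}}

```text
t: 7.65
tool_pos: [473.4, -343.2, 330.9]
orientation: [2.605, -1.755, 0.006]
wrist_force: [0.2, -1.1, -7.2]
finger_gap: 0.425
```

Emit:
{"op": "step_arm", "data": {"increments": [{"grip": 0.8, "dx": 0, "dy": 0, "dz": 0, "twist": 0}, {"grip": 0.8, "dx": 0, "dy": 0, "dz": 0, "twist": -0.1}, {"grip": 0.8, "dx": 0, "dy": 0, "dz": 0, "twist": -0.13}, {"grip": 0.8, "dx": 0, "dy": 0, "dz": 0, "twist": -0.13}, {"grip": 0.8, "dx": 0, "dy": 0, "dz": 0, "twist": -0.13}]}}

```text
t: 8.15
tool_pos: [472.1, -342.1, 324.6]
orientation: [-2.954, 1.063, 0.006]
wrist_force: [-0.5, 0.3, -6.8]
finger_gap: 0.423
```

Emit:
{"op": "step_arm", "data": {"increments": [{"grip": 0.8, "dx": 0, "dy": 0, "dz": 0, "twist": -0.13}, {"grip": 0.8, "dx": 0, "dy": 0, "dz": 0, "twist": -0.13}, {"grip": 0.8, "dx": 0, "dy": 0, "dz": 0, "twist": -0.13}, {"grip": 0.8, "dx": 0, "dy": 0, "dz": 0, "twist": -0.13}, {"grip": 0.8, "dx": 0, "dy": 0, "dz": 0, "twist": -0.13}]}}

```text
t: 8.65
tool_pos: [472.1, -342.2, 324.6]
orientation: [-3.138, 0.064, 0.004]
wrist_force: [-0.5, -0.0, -7.8]
finger_gap: 0.42
```

Emit:
{"op": "step_arm", "data": {"increments": [{"grip": 0.8, "dx": 0, "dy": 0, "dz": 0, "twist": -0.13}, {"grip": 0.8, "dx": 0, "dy": 0, "dz": 0, "twist": -0.13}, {"grip": 0.8, "dx": 0, "dy": 0, "dz": 0, "twist": -0.13}, {"grip": 0.8, "dx": 0, "dy": 0, "dz": 0, "twist": -0.13}, {"grip": 0.8, "dx": 0, "dy": 0, "dz": 0, "twist": -0.13}]}}

```text
t: 9.15
tool_pos: [472.1, -342.2, 324.5]
orientation: [-2.993, -0.941, 0.003]
wrist_force: [-0.5, 1.0, -7.3]
finger_gap: 0.424
```

Emit:
{"op": "step_arm", "data": {"increments": [{"grip": 0.8, "dx": 0, "dy": 0, "dz": 0, "twist": -0.13}, {"grip": 0.8, "dx": 0, "dy": 0, "dz": 0, "twist": -0.12}, {"grip": 0.8, "dx": 0, "dy": 0, "dz": 0, "twist": 0}, {"grip": 0.8, "dx": 0, "dy": 0, "dz": 0, "twist": 0}, {"grip": 0.8, "dx": 0, "dy": 0, "dz": 0, "twist": 0}]}}

```text
t: 9.65
tool_pos: [472.5, -342.7, 326.4]
orientation: [-2.86, -1.297, 0.001]
wrist_force: [-0.1, -0.3, -8.1]
finger_gap: 0.419
```

```bash
python3 -c "
from h import *
plan([390,-200,300],49)"
```

```text
t 9.65 pos [ 472.5 -342.7  326.4] head 48.79 gap 0.419 F [-0.1 -0.3 -8.1] q [-0.76  0.08  1.54  0.    1.52 -0.04]
  shift now [  53.  -156.1   26.6] twist -0.004  shift after twist [  53.6 -155.9   26.6]
```

Emit:
{"op": "step_arm", "data": {"increments": [{"grip": 0.8, "dx": 10, "dy": -25, "dz": 0, "twist": -0.004}, {"grip": 0.8, "dx": 14, "dy": -45, "dz": 0, "twist": 0}, {"grip": 0.8, "dx": 14, "dy": -45, "dz": 0, "twist": 0}, {"grip": 0.8, "dx": 10, "dy": -31, "dz": 0, "twist": 0}, {"grip": 0.8, "dx": 5, "dy": -10, "dz": 20, "twist": 0}]}}

```text
t: 10.15
tool_pos: [389.4, -199.4, 310.2]
orientation: [2.853, 1.304, 0.005]
wrist_force: [-0.0, -0.9, -8.3]
finger_gap: 0.418
```

Emit:
{"op": "step_arm", "data": {"increments": [{"grip": 0.8, "dx": 0, "dy": 0, "dz": 35, "twist": 0}, {"grip": 0.8, "dx": 0, "dy": 0, "dz": 30, "twist": 0}, {"grip": 0.8, "dx": 0, "dy": 0, "dz": 15, "twist": 0}, {"grip": 0.8, "dx": 0, "dy": 0, "dz": 0, "twist": 0}, {"grip": 0.8, "dx": 0, "dy": 0, "dz": 0, "twist": 0}]}}

```text
t: 10.65
tool_pos: [389.7, -201.0, 227.9]
orientation: [2.857, 1.305, 0.0]
wrist_force: [0.3, 0.0, -7.2]
finger_gap: 0.421
```

```bash
python3 -c "
from h import *
plan([390.2,-199.9,205],49)
s=arm.state(); np.savez('w3.npz',T=wrist_pose(s)); im=arm.get_image('wrist'); cv2.imwrite('pics/w3.png',im)
i=arm.get_image('scene');t=arm.get_image('top')
f=lambda c,w,h:cv2.resize(c,(w,h),interpolation=cv2.INTER_CUBIC)
c=np.zeros((600,800,3),np.uint8); c[:300,:400]=f(i[120:270,220:420],400,300); c[:300,400:]=f(t[118:268,190:390],400,300); c[300:,:480]=f(im,480,300)
cv2.imwrite('pics/c3.png',c)"
```

```text
t 10.65 pos [ 389.7 -201.   227.9] head 49.1 gap 0.421 F [ 0.3  0.  -7.2] q [-0.66 -0.23  2.01  0.    1.35  0.06]
  shift now [ 1.1 -0.3 22.9] twist 0.002  shift after twist [ 1.1 -0.3 22.9]
```

View pics/c3.png

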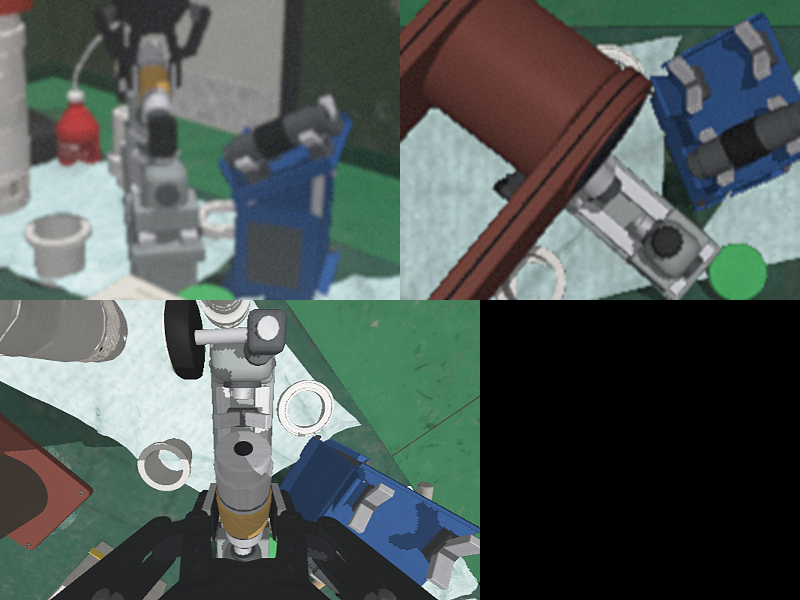

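The composite shows the shaft held over the bench with its plain end up towards the headstock, the tailstock drawn back, and the dark shaft still on the stand.

Emit:
{"op": "step_arm", "data": {"increments": [{"grip": 0.8, "dx": 1, "dy": 0, "dz": 12, "twist": 0}, {"grip": 0.8, "dx": 0, "dy": 0, "dz": 12, "twist": 0}, {"grip": 0.8, "dx": 0, "dy": 0, "dz": 4, "twist": 0}, {"grip": 0.8, "dx": 0, "dy": 0, "dz": 0, "twist": 0}], "squeeze": 35}}

```text
t: 11.2
tool_pos: [389.3, -199.4, 197.7]
orientation: [-2.855, -1.305, 0.002]
wrist_force: [-0.7, 0.2, -7.0]
finger_gap: 0.419
```

Emit:
{"op": "step_arm", "data": {"increments": [{"grip": 0.8, "dx": 0, "dy": 0, "dz": 4, "twist": 0}, {"grip": 0.8, "dx": 0, "dy": 0, "dz": 4, "twist": 0}, {"grip": 0.8, "dx": 0, "dy": 0, "dz": 0, "twist": 0}]}}

```text
t: 11.5
tool_pos: [389.9, -199.9, 190.8]
orientation: [-2.856, -1.306, 0.001]
wrist_force: [-0.9, 0.5, -8.0]
finger_gap: 0.423
```

Emit:
{"op": "step_arm", "data": {"increments": [{"grip": 0.8, "dx": 0, "dy": 0, "dz": 4, "twist": 0}, {"grip": 0.8, "dx": 0, "dy": 0, "dz": 4, "twist": 0}, {"grip": 0.8, "dx": 0, "dy": 0, "dz": 0, "twist": 0}]}}

```text
t: 11.8
tool_pos: [390.6, -200.1, 184.5]
orientation: [2.857, 1.306, 0.001]
wrist_force: [-3.5, 3.7, 4.0]
finger_gap: 0.423
```

Emit:
{"op": "step_arm", "data": {"increments": [{"grip": 0.8, "dx": 0, "dy": -0.7, "dz": 2, "twist": 0}, {"grip": 0.8, "dx": 0, "dy": 0, "dz": 3, "twist": 0}, {"grip": 0.8, "dx": 0, "dy": 0, "dz": 0, "twist": 0}], "squeeze": 25}}

```text
t: 12.1
tool_pos: [391.3, -199.0, 181.1]
orientation: [2.856, 1.306, 0.006]
wrist_force: [-1.3, 9.0, 10.0]
finger_gap: 0.422
```

Emit:
{"op": "step_arm", "data": {"increments": [{"grip": 0.8, "dx": 0, "dy": 0, "dz": 3, "twist": 0}, {"grip": 0.8, "dx": 0, "dy": 0, "dz": 2, "twist": 0}, {"grip": 0.8, "dx": 0, "dy": 0, "dz": 0, "twist": 0}]}}

```text
t: 12.4
tool_pos: [390.8, -199.1, 175.5]
orientation: [2.856, 1.307, 0.004]
wrist_force: [-2.1, 7.9, 8.7]
finger_gap: 0.423
```

Emit:
{"op": "step_arm", "data": {"increments": [{"grip": 0.8, "dx": 0, "dy": 0, "dz": 3, "twist": 0}, {"grip": 0.8, "dx": 0, "dy": 0, "dz": 3, "twist": 0}, {"grip": 0.8, "dx": 0, "dy": 0, "dz": 0, "twist": 0}]}}

```text
t: 12.7
tool_pos: [391.1, -198.7, 169.6]
orientation: [2.857, 1.307, 0.005]
wrist_force: [-1.4, 10.0, 9.5]
finger_gap: 0.417
```

Emit:
{"op": "step_arm", "data": {"increments": [{"grip": 0.8, "dx": 0, "dy": 0, "dz": 2, "twist": 0}, {"grip": 0.8, "dx": 0, "dy": 0, "dz": 2, "twist": 0}, {"grip": 0.8, "dx": 0, "dy": 0, "dz": 0, "twist": 0}]}}

```text
t: 13.0
tool_pos: [391.6, -198.1, 165.7]
orientation: [-2.856, -1.306, -0.008]
wrist_force: [0.6, 13.6, 10.5]
finger_gap: 0.424
```

```bash
python3 -c "
from h import *
plan([390.2,-199.9,164],49)
s=arm.state(); np.savez('w4.npz',T=wrist_pose(s)); im=arm.get_image('wrist'); cv2.imwrite('pics/w4.png',im)
i=arm.get_image('scene')
f=lambda c,w,h:cv2.resize(c,(w,h),interpolation=cv2.INTER_CUBIC)
c=np.zeros((600,800,3),np.uint8); c[:,:400]=f(i[120:270,240:340],400,600); c[:,400:]=f(im[40:385,210:440],400,600)
cv2.imwrite('pics/c4.png',c)"
```

```text
t 13.0 pos [ 391.6 -198.1  165.7] head 49.15 gap 0.424 F [ 0.6 13.6 10.5] q [-0.65 -0.16  2.08  0.01  1.22  0.06]
  shift now [-2.3  0.2  1.7] twist 0.003  shift after twist [-2.3  0.2  1.7]
```

View pics/c4.png

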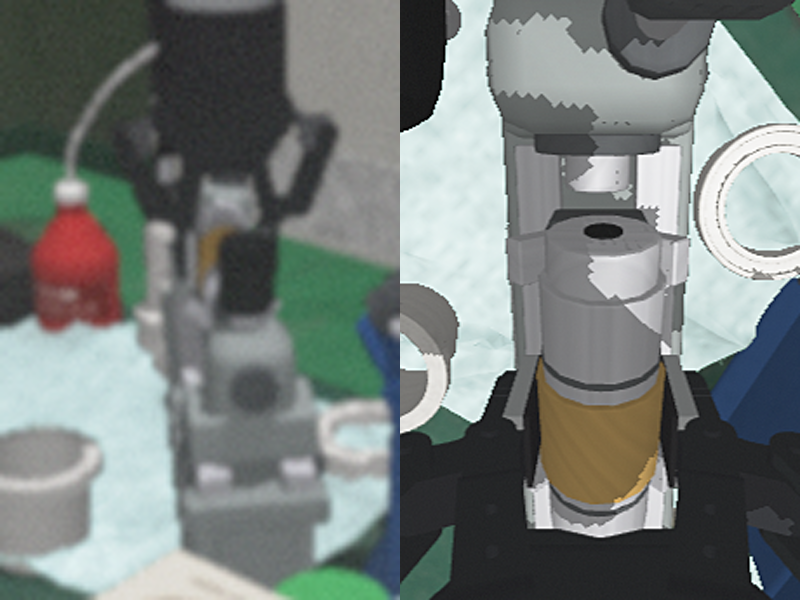

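The left panel shows little more than the gripper over the bench. The right one shows the shaft between the rests in line with the stop, its plain end hole at (603,232) still somewhat raised. I'll work out the tilt.

```bash
python3 - <<'E'
from h import *
T=np.load('w4.npz')['T']
u=np.array([.656,.755,0]);S=np.array([393.8,-195.6,0])
def yz(P):return np.array([(P-S)@u,P[2]])
def at(px,py):
    return wray((210+(px-400)*230/400,40+py*345/600),T)
for nm,p in(("hole",(603,232)),("stop rim top",(600,192)),("sleeve plain edge",(600,402)),("sleeve thread edge",(600,506))):
    o,d=at(*p)
    print(nm,[ (z,yz(o+d*(z-o[2])/d[2])[0].round(1)) for z in (150,155,160,165,170,174,180,185,190)])
print("tcp",yz(arm.state()["tool_pos"]))
E
```

```text
hole [(150, np.float64(46.4)), (155, np.float64(47.5)), (160, np.float64(48.6)), (165, np.float64(49.7)), (170, np.float64(50.8)), (174, np.float64(51.7)), (180, np.float64(53.0)), (185, np.float64(54.1)), (190, np.float64(55.2))]
stop rim top [(150, np.float64(58.1)), (155, np.float64(58.8)), (160, np.float64(59.5)), (165, np.float64(60.2)), (170, np.float64(60.8)), (174, np.float64(61.4)), (180, np.float64(62.2)), (185, np.float64(62.9)), (190, np.float64(63.6))]
sleeve plain edge [(150, np.float64(-11.0)), (155, np.float64(-7.9)), (160, np.float64(-4.7)), (165, np.float64(-1.6)), (170, np.float64(1.6)), (174, np.float64(4.1)), (180, np.float64(7.9)), (185, np.float64(11.0)), (190, np.float64(14.2))]
sleeve thread edge [(150, np.float64(-53.8)), (155, np.float64(-49.2)), (160, np.float64(-44.5)), (165, np.float64(-39.8)), (170, np.float64(-35.1)), (174, np.float64(-31.4)), (180, np.float64(-25.8)), (185, np.float64(-21.1)), (190, np.float64(-16.4))]
tcp [ -3.33386749 165.646335  ]
```

Emit:
{"op": "step_arm", "data": {"increments": [{"grip": 0.8, "dx": 2, "dy": 0, "dz": 0, "twist": 0}, {"grip": 0.8, "dx": 2, "dy": 0, "dz": 0, "twist": 0}, {"grip": 0.8, "dx": 0, "dy": 0, "dz": 2, "twist": 0}, {"grip": 0.8, "dx": 0, "dy": 0, "dz": 0, "twist": 0}], "squeeze": 20}}

```text
t: 13.5
tool_pos: [392.6, -196.6, 162.9]
orientation: [2.857, 1.306, 0.001]
wrist_force: [-4.3, 3.9, 5.9]
finger_gap: 0.424
```

Emit:
{"op": "step_arm", "data": {"increments": [{"grip": 0.8, "dx": 0, "dy": 0, "dz": 2, "twist": 0}, {"grip": 0.8, "dx": 0, "dy": 0, "dz": 0, "twist": 0}]}}

```text
t: 13.7
tool_pos: [393.2, -196.2, 161.2]
orientation: [2.857, 1.306, 0.003]
wrist_force: [-2.7, 8.0, 6.9]
finger_gap: 0.416
```

Emit:
{"op": "step_arm", "data": {"increments": [{"grip": 0.8, "dx": 0, "dy": 0, "dz": 2, "twist": 0}, {"grip": 0.8, "dx": 0, "dy": 0, "dz": 0, "twist": 0}]}}

```text
t: 13.9
tool_pos: [393.5, -195.8, 159.7]
orientation: [-2.857, -1.306, -0.004]
wrist_force: [-3.2, 10.9, 12.1]
finger_gap: 0.42
```

Emit:
{"op": "step_arm", "data": {"increments": [{"grip": 0.8, "dx": 0, "dy": 0, "dz": 2, "twist": 0}, {"grip": 0.8, "dx": 0, "dy": 0, "dz": 0, "twist": 0}]}}

```text
t: 14.1
tool_pos: [393.6, -195.9, 159.6]
orientation: [-2.857, -1.307, -0.004]
wrist_force: [-9.9, 15.1, 26.6]
finger_gap: 0.422
```

```bash
python3 -c "
from h import *
plan([390.2,-199.9,164],49)
s=arm.state(); np.savez('w5.npz',T=wrist_pose(s)); im=arm.get_image('wrist'); cv2.imwrite('pics/w5.png',im)
f=lambda c,w,h:cv2.resize(c,(w,h),interpolation=cv2.INTER_CUBIC)
cv2.imwrite('pics/c5.png',f(im[40:385,210:440],400,600))"
```

```text
t 14.1 pos [ 393.6 -195.9  159.6] head 49.16 gap 0.422 F [-9.9 15.1 26.6] q [-0.64 -0.15  2.08  0.    1.21  0.07]
  shift now [-5.2  0.1 -4.4] twist 0.003  shift after twist [-5.2  0.1 -4.4]
```

View pics/c5.png

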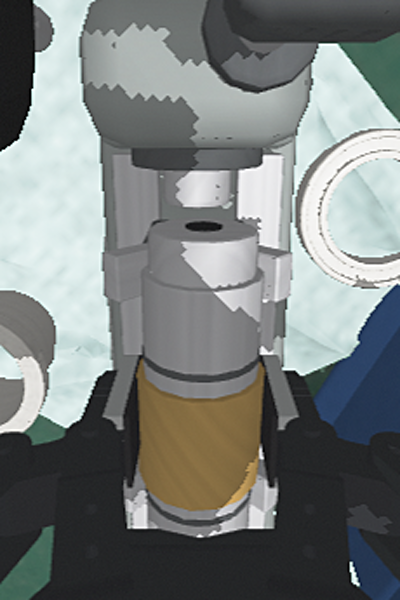

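The picture shows the shaft apparently lying level and straight in both rests, its plain end at (203,232) short of the stop. The downward motion stopped at z≈159.6 with the force rising, so it is seated and I'll let go.

Emit:
{"op": "step_arm", "data": {"increments": [{"grip": 0.7, "dx": 0, "dy": 0, "dz": -1.5, "twist": 0}, {"grip": 0.2, "dx": 0, "dy": 0, "dz": 0, "twist": 0}, {"grip": 0.2, "dx": 0, "dy": 0, "dz": 0, "twist": 0}, {"grip": 0.2, "dx": 0, "dy": 0, "dz": 0, "twist": 0}, {"grip": 0.2, "dx": 0, "dy": 0, "dz": -10, "twist": 0}]}}

```text
t: 14.65
tool_pos: [391.5, -196.3, 166.0]
orientation: [-2.855, -1.305, 0.002]
wrist_force: [-0.4, -1.0, 0.9]
finger_gap: 0.798
```

Emit:
{"op": "step_arm", "data": {"increments": [{"grip": 0.1, "dx": 0, "dy": 0, "dz": -40, "twist": 0}, {"grip": 0, "dx": 0, "dy": 0, "dz": -45, "twist": 0}, {"grip": 0, "dx": 0, "dy": 0, "dz": -45, "twist": 0}, {"grip": 0, "dx": 0, "dy": 0, "dz": 0, "twist": 0}, {"grip": 0, "dx": 0, "dy": 0, "dz": 0, "twist": 0}]}}

```text
t: 15.15
tool_pos: [392.9, -197.3, 298.8]
orientation: [2.854, 1.305, 0.003]
wrist_force: [-0.3, 1.1, 0.1]
finger_gap: 1.0
```

```bash
python3 -c "
from h import *
plan([308,-293.4,300],49)
s=arm.state(); np.savez('w6.npz',T=wrist_pose(s)); im=arm.get_image('wrist'); cv2.imwrite('pics/w6.png',im)
f=lambda c,w,h:cv2.resize(c,(w,h),interpolation=cv2.INTER_CUBIC)
cv2.imwrite('pics/c6.png',f(im[0:340,210:440],400,592))"
```

```text
t 15.15 pos [ 392.9 -197.3  298.8] head 49.14 gap 1.0 F [-0.3  1.1  0.1] q [-0.64 -0.27  1.92 -0.    1.49  0.07]
  shift now [-128.3   -1.3   -1.2] twist 0.002  shift after twist [-128.3   -1.    -1.2]
```

View pics/c6.png

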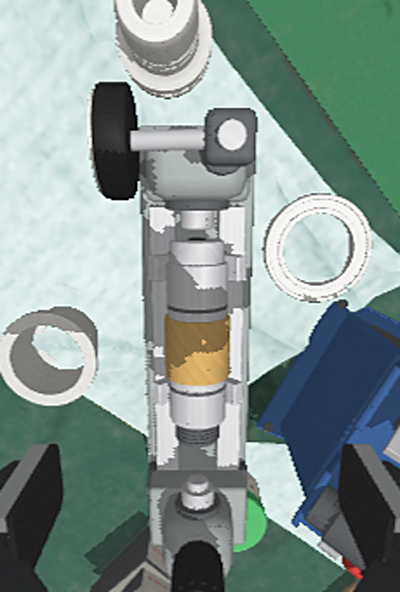

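The picture shows the shaft level in both rests, its thread facing the nose at (197,490), with the knob at (197,570) and a small gap at the stop at (197,232). Next is the knob.

Emit:
{"op": "step_arm", "data": {"increments": [{"grip": 0, "dx": -43, "dy": -1, "dz": 0, "twist": 0}, {"grip": 0, "dx": -43, "dy": 0, "dz": 0, "twist": 0}, {"grip": 0, "dx": -42, "dy": 0, "dz": 0, "twist": 0}, {"grip": 0, "dx": 0, "dy": 0, "dz": 40, "twist": 0}, {"grip": 0, "dx": 0, "dy": 0, "dz": 30, "twist": 0}]}}

```text
t: 15.7
tool_pos: [306.0, -293.0, 224.1]
orientation: [-2.857, -1.3, 0.001]
wrist_force: [0.2, 0.4, -0.4]
finger_gap: 0.999
```

Emit:
{"op": "step_arm", "data": {"increments": [{"grip": 0, "dx": 0, "dy": 0, "dz": 10, "twist": 0}, {"grip": 0, "dx": 0, "dy": 0, "dz": 0, "twist": 0}]}}

```text
t: 15.9
tool_pos: [306.7, -291.3, 214.3]
orientation: [-2.852, -1.304, 0.002]
wrist_force: [0.0, -0.1, 0.7]
finger_gap: 0.999
```

```bash
python3 -c "
from h import *
plan([308,-293.4,209],49)"
```

```text
t 15.9 pos [ 306.7 -291.3  214.3] head 49.15 gap 0.999 F [ 0.  -0.1  0.7] q [-0.95 -0.25  2.06 -0.    1.34 -0.23]
  shift now [-0.8  2.4  5.3] twist 0.003  shift after twist [-0.8  2.4  5.3]
```

Emit:
{"op": "step_arm", "data": {"increments": [{"grip": 0.4, "dx": 0, "dy": 2, "dz": 5, "twist": 0}, {"grip": 0.8, "dx": 0, "dy": 0, "dz": 0, "twist": 0}, {"grip": 1, "dx": 0, "dy": 0, "dz": 0, "twist": 0}, {"grip": 1, "dx": 0, "dy": 0, "dz": 0, "twist": 0}, {"grip": 1, "dx": 0, "dy": 0, "dz": 0, "twist": 0}], "squeeze": 50}}

```text
t: 16.4
tool_pos: [308.3, -293.1, 212.9]
orientation: [-2.854, -1.306, 0.003]
wrist_force: [-7.8, 7.6, 10.3]
finger_gap: 0.314
```

Emit:
{"op": "step_arm", "data": {"increments": [{"grip": 1, "dx": 4, "dy": 0, "dz": 0, "twist": 0}, {"grip": 1, "dx": 6, "dy": 0, "dz": 0, "twist": 0}, {"grip": 1, "dx": 6, "dy": 0, "dz": 0, "twist": 0}, {"grip": 1, "dx": 4, "dy": 0, "dz": 0, "twist": 0}]}}

```text
t: 16.8
tool_pos: [320.9, -278.6, 212.9]
orientation: [-2.855, -1.306, 0.006]
wrist_force: [-12.0, 3.2, 8.9]
finger_gap: 0.317
```

```bash
python3 -c "
from h import *
S=np.array([393.8,-195.6]);u=np.array([.656,.755]);k=S-96*u
print('knob expected at the end',k); plan([*k,212],49)"
```

```text
knob expected at the end [ 330.824 -268.08 ]
t 16.8 pos [ 320.9 -278.6  212.9] head 49.17 gap 0.317 F [-12.    3.2   8.9] q [-0.9  -0.25  2.06 -0.    1.33 -0.19]
  shift now [14.4  0.6  0.9] twist 0.003  shift after twist [14.5  0.6  0.9]
```

Emit:
{"op": "step_arm", "data": {"increments": [{"grip": 1, "dx": 3, "dy": -0.7, "dz": 0, "twist": 0}, {"grip": 1, "dx": 3, "dy": 0, "dz": 0, "twist": 0}, {"grip": 1, "dx": 3, "dy": 0, "dz": 0, "twist": 0}, {"grip": 1, "dx": 1, "dy": 0, "dz": 0, "twist": 0}]}}

```text
t: 17.2
tool_pos: [327.4, -271.0, 212.9]
orientation: [-2.856, -1.307, 0.004]
wrist_force: [-9.0, 1.0, 6.4]
finger_gap: 0.309
```

Emit:
{"op": "step_arm", "data": {"increments": [{"grip": 1, "dx": 1.5, "dy": 0, "dz": 0, "twist": 0}, {"grip": 1, "dx": 1, "dy": 0, "dz": 0, "twist": 0}]}}

```text
t: 17.4
tool_pos: [328.0, -270.3, 212.9]
orientation: [2.856, 1.306, -0.009]
wrist_force: [-12.3, -3.0, 6.1]
finger_gap: 0.312
```

Emit:
{"op": "step_arm", "data": {"increments": [{"grip": 1, "dx": 1, "dy": 0, "dz": 0, "twist": 0}, {"grip": 1, "dx": 1, "dy": 0, "dz": 0, "twist": 0}]}}

```text
t: 17.6
tool_pos: [329.3, -268.9, 212.9]
orientation: [2.856, 1.306, -0.009]
wrist_force: [-13.3, -3.5, 5.6]
finger_gap: 0.31
```

Emit:
{"op": "step_arm", "data": {"increments": [{"grip": 1, "dx": 1, "dy": 0, "dz": 0, "twist": 0}, {"grip": 1, "dx": 1, "dy": 0, "dz": 0, "twist": 0}]}}

```text
t: 17.8
tool_pos: [330.6, -267.4, 212.9]
orientation: [2.856, 1.306, -0.009]
wrist_force: [-13.2, -4.3, 6.2]
finger_gap: 0.317
```

Emit:
{"op": "step_arm", "data": {"increments": [{"grip": 1, "dx": 1, "dy": 0, "dz": 0, "twist": 0}, {"grip": 1, "dx": 0, "dy": 0, "dz": 0, "twist": 0}]}}

```text
t: 18.0
tool_pos: [331.3, -266.5, 212.9]
orientation: [2.856, 1.306, -0.009]
wrist_force: [-12.4, -3.6, 6.7]
finger_gap: 0.313
```

Emit:
{"op": "step_arm", "data": {"increments": [{"grip": 1, "dx": 1, "dy": 0, "dz": 0, "twist": 0}, {"grip": 1, "dx": 0, "dy": 0, "dz": 0, "twist": 0}]}}

```text
t: 18.2
tool_pos: [331.3, -266.5, 212.9]
orientation: [2.856, 1.306, -0.012]
wrist_force: [-15.5, -6.4, 6.2]
finger_gap: 0.313
```

Emit:
{"op": "step_arm", "data": {"increments": [{"grip": 1, "dx": 1, "dy": 0, "dz": 0, "twist": 0}, {"grip": 1, "dx": 0, "dy": 0, "dz": 0, "twist": 0}]}}

```text
t: 18.4
tool_pos: [331.3, -266.5, 212.9]
orientation: [2.855, 1.305, -0.015]
wrist_force: [-18.1, -8.8, 6.7]
finger_gap: 0.314
```

Emit:
{"op": "step_arm", "data": {"increments": [{"grip": 1, "dx": 1, "dy": 0, "dz": 0, "twist": 0}, {"grip": 1, "dx": 0, "dy": 0, "dz": 0, "twist": 0}]}}

```text
t: 18.6
tool_pos: [331.4, -266.4, 212.9]
orientation: [2.855, 1.304, -0.018]
wrist_force: [-21.5, -12.9, 6.2]
finger_gap: 0.315
```

```bash
python3 -c "
from h import *
plan([330.8,-268.1,212],49)"
```

```text
t 18.6 pos [ 331.4 -266.4  212.9] head 49.12 gap 0.315 F [-21.5 -12.9   6.2] q [-0.85 -0.25  2.06 -0.01  1.33 -0.14]
  shift now [-1.6  0.7  0.9] twist 0.002  shift after twist [-1.6  0.7  0.9]
```

Emit:
{"op": "step_arm", "data": {"increments": [{"grip": 1, "dx": 2, "dy": 0, "dz": 0, "twist": 0}, {"grip": 1, "dx": 0, "dy": 0, "dz": 0, "twist": 0}]}}

```text
t: 18.8
tool_pos: [331.5, -266.3, 212.9]
orientation: [2.853, 1.303, -0.024]
wrist_force: [-27.0, -19.5, 4.8]
finger_gap: 0.314
```

Emit:
{"op": "step_arm", "data": {"increments": [{"grip": 1, "dx": -3, "dy": 0, "dz": 0, "twist": 0}, {"grip": 0.2, "dx": 0, "dy": 0, "dz": 0, "twist": 0}, {"grip": 0, "dx": 0, "dy": 0, "dz": 0, "twist": 0}, {"grip": 0, "dx": 0, "dy": 0, "dz": 0, "twist": 0}, {"grip": 0, "dx": 0, "dy": 0, "dz": -20, "twist": 0}]}}

```text
t: 19.3
tool_pos: [333.7, -262.1, 229.6]
orientation: [-2.852, -1.305, 0.002]
wrist_force: [-0.8, 0.0, -0.3]
finger_gap: 0.963
```

Emit:
{"op": "step_arm", "data": {"increments": [{"grip": 0, "dx": 0, "dy": 0, "dz": -45, "twist": 0}, {"grip": 0, "dx": 0, "dy": 0, "dz": -45, "twist": 0}, {"grip": 0, "dx": 20, "dy": 0, "dz": 0, "twist": 0}, {"grip": 0, "dx": 0, "dy": 0, "dz": 0, "twist": 0}, {"grip": 0, "dx": 0, "dy": 0, "dz": 0, "twist": 0}]}}

```text
t: 19.8
tool_pos: [347.7, -248.1, 321.2]
orientation: [-2.855, -1.309, 0.001]
wrist_force: [-0.1, -0.3, -0.5]
finger_gap: 1.003
```

```bash
python3 -c "
from h import *
plan([330.8,-268.1,212],49)
s=arm.state(); np.savez('w7.npz',T=wrist_pose(s)); im=arm.get_image('wrist'); cv2.imwrite('pics/w7.png',im)
f=lambda c,w,h:cv2.resize(c,(w,h),interpolation=cv2.INTER_CUBIC)
c=np.zeros((600,800,3),np.uint8); c[:300,:480]=f(im,480,300)
c[305:545]=f(cv2.rotate(im[10:260,285:360],cv2.ROTATE_90_CLOCKWISE),800,240)
c[:300,485:]=f(arm.get_image('scene')[120:270,240:397],315,300)
cv2.imwrite('pics/c7.png',c)"
```

```text
t 19.8 pos [ 347.7 -248.1  321.2] head 49.25 gap 1.003 F [-0.1 -0.3 -0.5] q [-0.8  -0.31  1.91 -0.    1.55 -0.09]
  shift now [-26.1   0.4 109.2] twist 0.004  shift after twist [-26.1   0.5 109.2]
```

The viewing limit is reached, so I'll check numerically: the knob's position from its dark blob, and grey profiles along the axis where the gaps would be.

```bash
python3 - <<'E'
from h import *
T=np.load('w7.npz')['T']; im=cv2.imread('pics/w7.png'); g=cv2.cvtColor(im,cv2.COLOR_BGR2GRAY)
u=np.array([.656,.755,0]);S=np.array([393.8,-195.6,0])
# profile along top line of axis: sampled at z of the visible top surface
def prof(y0,y1,z,im=g,T=T):
    ys=np.arange(y0,y1+.1,1.); P=[[*(S+u*y)[:2],z] for y in ys]; q=wproj(P,T)
    v=cv2.remap(im,q[:,0].astype(np.float32).reshape(1,-1),q[:,1].astype(np.float32).reshape(1,-1),1)[0]
    print(f"y {y0}..{y1} z {z}:",v.tolist())
prof(45,75,165);prof(-75,-45,163)
g6=cv2.cvtColor(cv2.imread('pics/w6.png'),cv2.COLOR_BGR2GRAY);T6=np.load('w6.npz')['T']
print("before pushing:");prof(45,75,165,g6,T6);prof(-105,-45,163,g6,T6)
hsv=cv2.cvtColor(im,cv2.COLOR_BGR2HSV)
m=cv2.inRange(hsv,(12,90,90),(28,255,255)); q=np.array(wproj([[*(S)[:2],174]],T)[0]);print("sleeve expected px",q)
n,l,st,c=cv2.connectedComponentsWithStats(m)
for i in range(1,n):
    if st[i,4]>150: print("brass blob",st[i],c[i])
b=l==l[int(q[1]),int(q[0])]; rows=np.where(b[:,int(q[0])])[0]; 
for r in (rows.min(),rows.max()+1):
    o,d=wray((q[0],r-.5),T); print("sleeve edge y",((o+d*(174-o[2])/d[2]-S)@u).round(1))
kx=wproj([[*(S-96*u)[:2],224]],T)[0];print("knob expected",kx)
m=(g<45).astype(np.uint8);n,l,st,c=cv2.connectedComponentsWithStats(m);i=l[int(kx[1]),int(kx[0])];print("dark blob",i,st[i],c[i])
E
```

```text
y 45..75 z 165: [220, 219, 223, 188, 207, 221, 219, 219, 220, 219, 220, 220, 219, 218, 213, 197, 224, 234, 232, 231, 229, 226, 224, 227, 212, 58, 51, 107, 104, 103, 100]
y -75..-45 z 163: [234, 225, 224, 222, 191, 123, 132, 138, 126, 122, 130, 135, 138, 128, 89, 61, 65, 65, 67, 64, 65, 67, 66, 67, 65, 64, 64, 91, 128, 138, 135]
before pushing:
y 45..75 z 165: [223, 224, 225, 225, 226, 225, 226, 226, 181, 121, 24, 71, 120, 112, 108, 145, 219, 237, 235, 234, 232, 229, 227, 230, 244, 74, 103, 106, 105, 94, 99]
y -105..-45 z 163: [218, 222, 182, 91, 103, 172, 213, 224, 223, 227, 191, 140, 104, 108, 109, 108, 107, 105, 100, 88, 88, 98, 108, 107, 106, 107, 108, 108, 108, 108, 106, 107, 107, 107, 106, 106, 106, 103, 104, 86, 71, 109, 87, 102, 93, 97, 100, 88, 96, 158, 216, 221, 217, 216, 216, 216, 217, 217, 217, 217, 217]
sleeve expected px [324.961841   121.49296188]
brass blob [ 307  102   37   39 1428] [324.88795518 120.87885154]
brass blob [151 254  33  26 233] [167.6695279  266.03862661]
sleeve edge y 17.7
sleeve edge y -17.5
knob expected [324.50671174 237.83669901]
dark blob 0 [     0      0    640    400 216816] [317.97588278 172.96874308]
```

The gap at the stop has closed: the dark band is gone, and the sleeve runs from y = −17.5 to +17.7 mm, so it is centred on the seat. Steel runs on to the thread's edge at y ≈ −61, so the nose bears on it. The robot is clear, and I'm handing in.

```bash
python3 -c "
from station import arm
print(arm.job_done())"
```

```text
the job is handed in; nothing more can be done
None
```

The brass-sleeved shaft is set up on the run-out bench, held between the tailstock nose and the fixed stop, and the job is handed in. The robot's clock stood at about 20 s of the 66 s allowed.

**What I did:**
- **Tailstock back:** I drew it back about 57 mm, to a slide reading of roughly 0.011.
- **Shaft over:** I lifted it off the stand by the sleeve and turned it so the threaded end faced the tailstock. I then lowered it until both V rests carried it level, and let go.
- **Tailstock up:** I pushed the tailstock forward until it stopped dead. The push rose from about 11 N to about 32 N with no further movement. I eased off slightly, let go and raised the arm clear.

**Last checks:**
- **Hard stop:** it came within about 1.6 mm of where I expected it.
- **Shaft position:** in the last wrist picture the sleeve lies at −17.5 to +17.7 mm, centred on the seat. The gap at the stop that showed before the push is gone.
- **Nose contact:** the nose appears to meet the threaded end at about −61 mm. The gripper's shadow covers that spot, so this check is less clear than the others.
- **Robot clear:** the force at the wrist reads about zero, so it is touching nothing.

**Not checked by eye:** I had used all 12 picture views, so these final checks come from pixel values only. I did not measure the dark shaft and the other things at the end. In the last full views they had not moved.

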